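# Hang the work lamp on the bench rail and tug-test it

### The arm

A 7-joint arm with a two-finger parallel gripper is mounted at the origin on the work surface. World frame = base frame: x ahead of the robot, y to its left, z up, the work surface at z = 0. Lengths are in mm, angles in rad, forces in N, time in s.
With the tool pointing down it reaches from about 400 to 875 mm from the base axis. Payload 4.4 kg.
Tool frame: the origin (TCP) lies midway between the tips of the shut fingers; the grasp point (between the pads) lies 19 mm behind it; z points along the fingers, y is the line along which they close (so a half turn about z gives the same grasp; the last joint's range is limited). The gripper opens to 85 mm and grips with 20 to 120 N. Pads are 22 mm wide; open, the fingers measure 114 mm over their backs; the gripper's body (76 mm by 85 mm) begins 54 mm behind the grasp point. The pads swing forward as they close: fully open they stand 13 mm farther back than shut.
Start: joints at [-1.276, 0.628, 0.038, 1.517, -0.027, 0.996, -0.02], TCP at [229.441, 608.174, 195.213] pointing down, gripper open.
Joint ranges: [-3.06, 3.06], [-0.37, 2.12], [-1.25, 1.32], [0.18, 2.47], [-1.1, 4.24], [0.23, 1.98], [-2.94, 2.94]. Speed limits (rad/s): [2.57, 2.57, 3.14, 3.14, 3.14, 3.14, 3.14].

### API

Orientations are given as [roll, pitch, yaw] about the fixed x, y, z axes, in that order (R = Rz(yaw) Ry(pitch) Rx(roll)).
In Python, from cell import ctrl, get_image, get_calibration gives the robot as it stands.
- The arm moves only by the shell command python3 -m creep 'ROWS'. ROWS is JSON, a list of rows, each an object of numbers: "dx", "dy", "dz": the shift along the world's x, y, z normalised to -1 to 1, where 1 is 0.4 m; "rx", "ry", "rz": the turn, a rotation vector about the world's x, y, z normalised to -1 to 1, where 1 is 2 pi rad; "grip": the closure, from -1 (fully open) to 1 (shut). A call has exactly 5 rows; each row is the pose to reach, as a shift and turn from the pose commanded when the call began, turning the shorter way round; what a row does not reach only later rows make up. A row lasts 1/8 s, in which the tool goes at most 62.5 mm and 10.7 degrees, less where a joint would pass 70% of its speed; a pose out of reach is approached as far as the arm can. A call with a number of a shift or a turn outside -1 to 1 is refused whole. A call with a gripper value outside its range is refused whole. The fingers move at their own pace and stop on an object; the grip force is fixed at half the most. Time passes only in rows, so rows that repeat a pose let the fingers close, or fill a call up. It gives the time, the measured TCP pose, the force, the opening and the grip force at its end, in the units of the state.
- ctrl.read_state(): the state, without advancing time (a new reading comes with each control period).
- get_image(name): name is "scene" or "top"; returns the picture (400x640x3 uint8, red, green, blue); there is no depth.
- get_calibration(name): a dict with "mtx" (3x3 intrinsics, pixels), "world_from_camera" (4x4, takes a point from camera to world coordinates). Camera axes: x right, y down, z forward; pixel columns grow to the right and rows downward; lengths in mm; the calibration is good to about 2 mm. A picture is of the moment at which its call begins. get_calibration takes no time and is no camera call.
- ctrl.finish_job(): hands the job in; it is judged then, once.
The state is a dict: "clock": time; "qpos": joint angles; "qd": joint speeds; "tau": joint torques, N m; "eef_pos": TCP position; "tool_rot": TCP orientation; "force": force on the tool from outside, world axes, zero at the start; "torque": the same for the moment, N m; "width": finger opening in mm; "gripper_force": force on a finger pad.
Only numpy, scipy, OpenCV 4.12 (cv2) and the standard library are available. Lean on these libraries where they do the work, as an engineer would, in place of code of your own. Each camera call takes 0.05 s, during which the arm holds its last target. There are 200 camera calls.

### The job

Lift the work lamp off its charging dock and clip its carry handle, which is a snap hook, onto the steel bar over the bench, so that the bar is inside the handle and the gate has sprung shut behind it. Before you let go, tug the lamp straight down with a gentle, steady pull of about one kilo to make sure that it is held; then release it and leave it hanging still and upright on the bar, disturbing nothing else on the bench.

Things in the scene. Friction and masses are not known exactly. Their poses are not given: they have to be found in the camera images.
- lamp: Box-shaped LED work lamp, 0.32 to 0.53 kg, upright on its dock. Body 70 (x) x 90 (y) x 125 mm tall; on top a black carry handle that is also a snap hook, up to 211 mm. Origin: centre of its underside; z up; -x = front with the white LED panel, facing the robot side when docked; +x = the side of the hook's mouth. Its centre of mass is on the vertical axis through the origin, so it hangs upright.
- lamp_handle (a point): Middle of the handle's top face, on the lamp's axis, 211 mm above its underside. The handle's top bar is 14 mm thick (y), flat-sided, 56 mm long (x), 22 mm tall (189 to 211 mm up): grip it across y from above, with the fingertips not lower than 190 mm, since the bar comes to 183 mm right below the bar.
- lamp_seat (a point): Point on the lamp's axis 178 mm above its underside, where the bar's centre line lies when seated in the crown (the inner top, a shallow inverted V) of the handle. The handle lies in the lamp's x-z plane: closed leg on the -x side (inner face at x = -21 mm), open mouth with the gate on the +x side, the lamp's top at 125 mm below. Bar and handle are rigid: tug slowly, reading the force.
- hook_mouth (a point): Middle of the shut gate, in the mouth: 146 mm above the lamp's underside, 28 mm to +x of its axis. Move the lamp in its +x direction with the bar's centre line at this height (6 mm lower to 5 mm higher also works): the bar pushes the gate in and enters.
- hook_nose (a point): Lowest point of the handle's nose above the mouth, 160 mm above the lamp's underside, 27 mm to +x of its axis; the bar (radius 5 mm) must pass below it.
- gate (a joint): The handle's gate, a 5 mm steel finger 29 mm long hinged at its foot (128 mm up, x = +28 mm), rad: 0 = shut; it swings only inwards (to -x), up to 1.45. A light spring shuts it: 2 to 6 N on the lamp push it in. When the bar's centre line has come 5 to 12 mm past the lamp's axis (x = -5 to -12 mm) the gate has slipped under the bar and sprung shut behind it.
- dock: Charging dock fixed on the bench: grey plastic foot with a low rim 18 mm above the bench that the lamp's base stands in, on a floor 10 mm above the bench, 2 mm clearance all round; the lamp is lifted straight out. Origin on the bench under the docked lamp; axes as the docked lamp's.
- rail: Fixed rail frame: two slotted angle-iron posts 330 mm high and a level round steel bar, 10 mm diameter, 400 mm long, wing-nutted between them. Origin on the bench right under the middle of the bar; y along the bar, x level away from the robot. The bar's height is set by hand: its centre line is 270 to 300 mm up and is not reported, so feel for it (lightly, from above) or look.
- tray: White plastic parts tray full of bolts, 130 x 190 x 70 mm, loose on the bench; origin at the centre of its underside. Bystander.
- disc: Dark grinding disc, 116 mm diameter, 10 mm thick, lying flat beyond the rail; origin at the centre of its underside. Bystander.
- wrench: Steel wrench, 190 mm long, lying on the bench in front of the rail; origin at its middle. Bystander.
Mind the look-alikes: they are no part of the job. Of the things that look like the lamp, the middle-sized one is meant.

How it is judged:
By the outcome, as a careful person would: the job done as asked, in the order asked, and still so for the second after the job is handed in, with the robot touching nothing.
It also fails if it takes over 67 s, if anything falls off the work surface, if the arm or the gripper's body presses on something with over 40 N, if the wrist force passes 120 N, or if a joint passes its speed limit or range.

## Working session

There is one attempt and no reset: what is moved stays moved. The work goes in short steps, Python scripts to look and compute and a shell command to move; the robot and the scene stay as the last step left them, time stands still between calls to the robot, and variables do not carry over. Pictures are saved under pics/ and viewed, at most 10 in all, crops included, and the job is handed in when it is done.

```bash
mkdir -p pics; ls
python3 - <<'E'
from cell import ctrl,get_image,get_calibration
import cv2,numpy as np
np.set_printoptions(precision=4,suppress=True)
for n in("scene","top"):
    im=get_image(n); cv2.imwrite(f"pics/{n}0.png",im[:,:,::-1]); c=get_calibration(n); print(n,np.array(c["mtx"]),np.array(c["world_from_camera"]))
s=ctrl.read_state(); print({k:np.round(v,3) for k,v in s.items()})
E
```

```text
pics
scene [[431.2805   0.     315.8101]
 [  0.     431.2805 200.0515]
 [  0.       0.       1.    ]] [[  -0.7065    0.4445   -0.5507 1063.8747]
 [   0.7077    0.4386   -0.5539  461.7055]
 [  -0.0047   -0.781    -0.6245  732.8904]
 [   0.        0.        0.        1.    ]]
top [[510.3331   0.     320.2564]
 [  0.     510.3331 198.8093]
 [  0.       0.       1.    ]] [[  -0.0275   -0.9845    0.173   330.2216]
 [  -0.9996    0.028     0.      -45.4582]
 [  -0.0049   -0.1729   -0.9849 1476.9878]
 [   0.        0.        0.        1.    ]]
{'clock': np.float64(0.1), 'qpos': array([-1.276,  0.629,  0.038,  1.518, -0.027,  0.996, -0.02 ]), 'qd': array([ 0.   , -0.002,  0.   , -0.002, -0.001,  0.001, -0.   ]), 'tau': array([  0.005, -56.454,   1.231, -19.397,   0.011,   0.005,   0.   ]), 'eef_pos': array([229.2  , 607.591, 194.388]), 'tool_rot': array([-3.14 ,  0.   ,  2.781]), 'force': array([ 0.071,  0.151, -0.229]), 'torque': array([0.02 , 0.021, 0.027]), 'gripper_force': np.float64(0.0), 'width': np.float64(85.364)}
```

View pics/scene0.png

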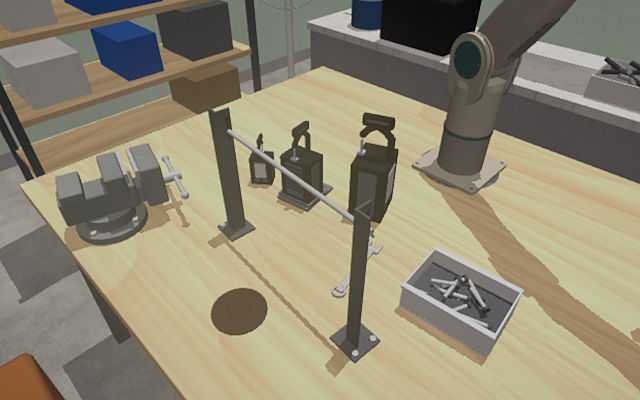

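View pics/top0.png

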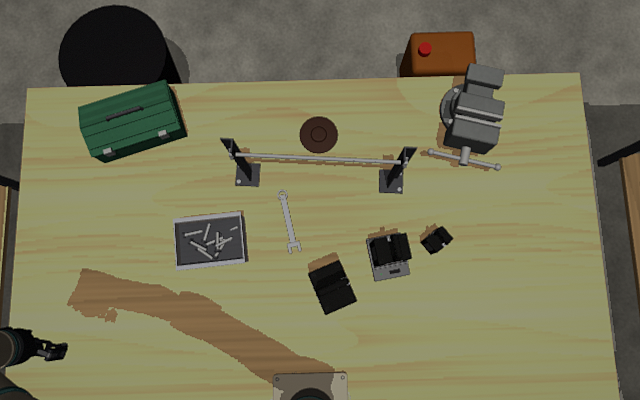

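The scene view shows three lamps. The middle one, at about (302,172), stands on the grey dock, and the bar runs from (229,132) to (355,219). In the top view, the docked lamp is at about (390,252) and the bar runs from (232,155) to (408,163). I'll enlarge both areas.

Run:
```python
import cv2,numpy as np
a=cv2.imread("pics/scene0.png")[110:220,255:345]; b=cv2.imread("pics/top0.png")[215:290,350:425]
c=cv2.imread("pics/top0.png")[130:200,215:425]
A=cv2.resize(a,None,fx=5,fy=5,interpolation=cv2.INTER_CUBIC);B=cv2.resize(b,(350,350),interpolation=cv2.INTER_CUBIC);C=cv2.resize(c,(350,117))
A=cv2.convertScaleAbs(A,alpha=1.5,beta=20);B=cv2.convertScaleAbs(B,alpha=1.5,beta=20)
o=np.zeros((600,800,3),np.uint8);o[:550,:450]=A;o[:350,450:]=B;o[400:517,450:]=C
cv2.imwrite("pics/m1.png",o)
```

```text
(no output)
```

View pics/m1.png

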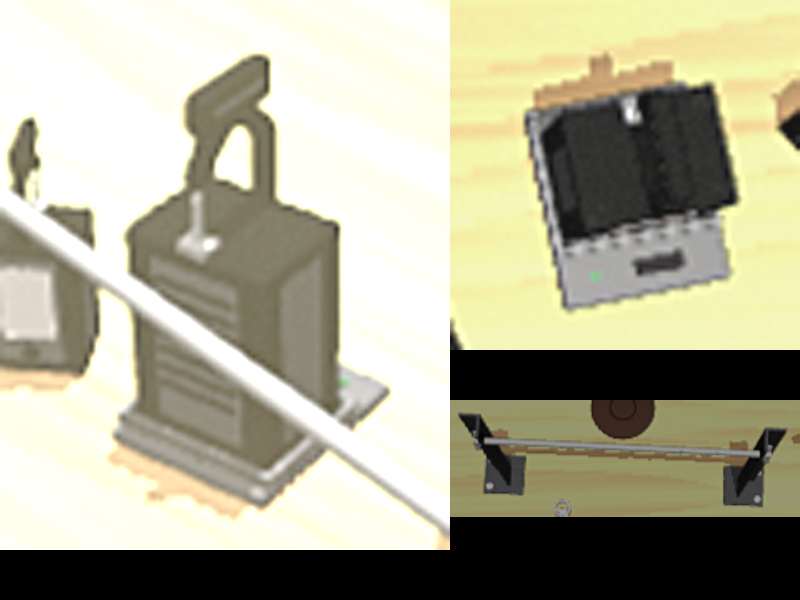

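```bash
cat > h.py <<'E'
import cv2,numpy as np
from cell import ctrl,get_image,get_calibration
from scipy.optimize import least_squares
np.set_printoptions(precision=3,suppress=True)
CAL={n:get_calibration(n) for n in("scene","top")}
def proj(n,P):
    T=np.linalg.inv(np.array(CAL[n]["world_from_camera"])); P=np.atleast_2d(P)
    p=(P@T[:3,:3].T+T[:3,3])@np.array(CAL[n]["mtx"]).T
    return p[:,:2]/p[:,2:]
def lamp(v,L): # v=x,y,yaw,z
    c,s=np.cos(v[2]),np.sin(v[2]); L=np.atleast_2d(L)
    return np.c_[v[0]+c*L[:,0]-s*L[:,1],v[1]+s*L[:,0]+c*L[:,1],v[3]+L[:,2]]
def barpts(im,a,b,skip=.12,n=60):
    """centroid of low-saturation bright pixels across a line a-b"""
    im=cv2.cvtColor(im,cv2.COLOR_RGB2HSV).astype(np.float32); sat=im[:,:,1]
    a,b=np.array(a,float),np.array(b,float); d=(b-a)/np.linalg.norm(b-a); nn=np.array([-d[1],d[0]]); o=np.arange(-5,5.01,.25); out=[]
    for t in np.linspace(skip,1-skip,n):
        q=a+t*(b-a)+o[:,None]*nn
        pr=cv2.remap(sat,q[:,0].astype(np.float32)[None],q[:,1].astype(np.float32)[None],cv2.INTER_LINEAR)[0]
        w=np.clip(np.percentile(pr,80)*.75-pr,0,None)
        if w.sum()>0:
            out.append(np.r_[a+t*(b-a)+nn*(w*o).sum()/w.sum()])
    return np.array(out)
E
python3 - <<'E'
from h import *
S=cv2.imread("pics/scene0.png")[:,:,::-1].copy();T=cv2.imread("pics/top0.png")[:,:,::-1].copy()
ps=barpts(S,(229,132),(355,219));pt=barpts(T,(236,154),(401,162.4))
def lineres(n,v,p):
    x,yaw,h=v; q=proj(n,[[x-np.sin(yaw)*t,-40+np.cos(yaw)*t,h] for t in(-150,150)])
    d=q[1]-q[0];d/=np.linalg.norm(d);r=p-q[0];return r[:,0]*d[1]-r[:,1]*d[0]
f=lambda v:np.r_[lineres("scene",v,ps),lineres("top",v,pt)]
r=least_squares(f,[700,0,285],loss="soft_l1",x_scale=[10,.1,10]);print("bar x@y=-40,yaw,h",r.x,"rms",np.sqrt((f(r.x)**2).reshape(2,-1).mean(1)))
x,yw,h=r.x
for c in(236,401): # bar ends y from top
    ys=np.linspace(-400,400,801);q=proj("top",[[x-np.sin(yw)*(y+40),y,h] for y in ys]);print("end y",ys[np.argmin(abs(q[:,0]-c))])
# lamp
sc=lambda p:np.array(p)/5+[255,110]; tp=lambda p:(np.array(p)-[450,0])/(350/75)+[350,215]
LS=[[35,45,125],[35,-45,125],[-35,45,125],[28,0,128],[28,0,157],[-28,0,211]]
PS=sc([[245,280],[128,230],[338,228],[206,245],[197,192],[265,57]])-.4
LT=[[35,-45,125],[-35,-45,125],[-35,45,125],[28,0,157]]
PT=tp([[713,87],[737,203],[572,243],[627,98]])-.4
g=lambda v:np.r_[(proj("scene",lamp([*v,10],LS))-PS).ravel(),(proj("top",lamp([*v,10],LT))-PT).ravel()]
r=least_squares(g,[450,-180,.2],loss="soft_l1",x_scale=[10,10,.1]);print("lamp",r.x);print(g(r.x).reshape(-1,2).T)
E
```

```text
bar x@y=-40,yaw,h [641.589  -0.079 278.337] rms [0.269 0.104]
end y 156.0
end y -243.0
lamp [ 430.016 -226.657    0.124]
[[ 3.075 -0.94   1.61  -1.354  0.029  0.222 -0.728 -1.056  0.348  2.934]
 [ 1.001 -1.053 -0.847 -0.368  0.362 -0.86  -1.106  0.407 -2.914  0.512]]
```

```bash
cat > ov.py <<'E'
from h import *
def overlay(v,fn,z=10):
    S=cv2.imread("pics/scene0.png");T=cv2.imread("pics/top0.png")
    o=[]
    for n,im,(x0,y0,w,hh) in(("scene",S,(260,115,80,100)),("top",T,(355,220,67,84))):
        f=400/w; c=cv2.resize(im[y0:y0+hh,x0:x0+w],None,fx=f,fy=f,interpolation=cv2.INTER_NEAREST);c=cv2.convertScaleAbs(c,alpha=1.6,beta=25)
        def D(P,col,close=True):
            q=((proj(n,lamp([*v,z],P))-[x0,y0]+.5)*f*8).astype(np.int32);cv2.polylines(c,[q],close,col,1,cv2.LINE_AA,3)
        for zz,col in((125,(0,0,255)),(0,(255,0,0))):D([[35,45,zz],[35,-45,zz],[-35,-45,zz],[-35,45,zz]],col)
        D([[28,0,128],[28,0,157]],(0,200,0),False)
        for yy in(-7,7):D([[28,yy,189],[28,yy,211],[-28,yy,211],[-28,yy,189]],(255,0,255))
        o.append(c[:500,:400])
    cv2.imwrite(fn,np.hstack(o))
E
python3 - <<'E'
from ov import *
overlay([430,-226.6,.16],"pics/ov1.png")
E
```

```text
(no output)
```

View pics/ov1.png

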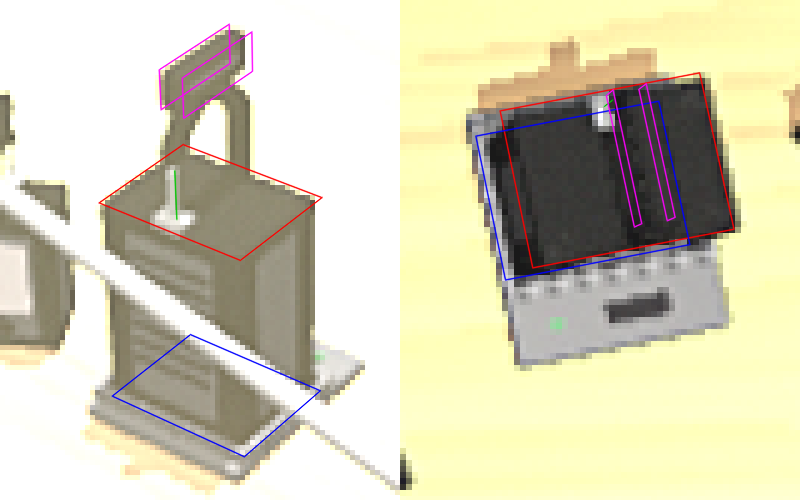

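Overlay: the fitted wireframe matches body, dock and handle to about 1 px, so yaw is about 0.16. I'll stretch the dark tones to check where the handle lies across y.

Run:
```python
from ov import *
import ov
_r=cv2.imread
def rd(f):
    im=_r(f).astype(float); return np.clip((im-15)*3.2,0,255).astype(np.uint8)
ov.cv2.imread=rd
f=cv2.convertScaleAbs
ov.cv2.convertScaleAbs=lambda c,**k:c
overlay([431,-227,.16],"pics/ov2.png")
```

```text
(no output)
```

View pics/ov2.png

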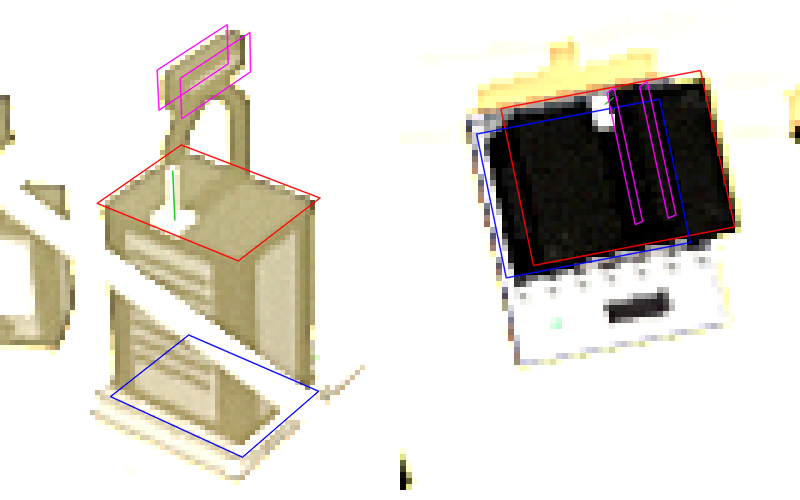

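```bash
R='{"dx":0.3,"dy":-0.5,"dz":0.5,"rz":-0.14,"grip":-1}'; python3 -m creep '[{"dx":0.06,"dy":-0.1,"dz":0.1,"rz":-0.028,"grip":-1},{"dx":0.12,"dy":-0.2,"dz":0.2,"rz":-0.056,"grip":-1},{"dx":0.18,"dy":-0.3,"dz":0.3,"rz":-0.084,"grip":-1},{"dx":0.24,"dy":-0.4,"dz":0.4,"rz":-0.112,"grip":-1},{"dx":0.3,"dy":-0.5,"dz":0.5,"rz":-0.14,"grip":-1}]'
python3 -m creep '[{"dx":0.04,"dy":-0.14,"rz":-0.028,"grip":-1},{"dx":0.08,"dy":-0.28,"rz":-0.056,"grip":-1},{"dx":0.12,"dy":-0.42,"rz":-0.084,"grip":-1},{"dx":0.16,"dy":-0.56,"rz":-0.112,"grip":-1},{"dx":0.2,"dy":-0.7,"rz":-0.14,"grip":-1}]'
python3 -m creep '[{"dy":-0.15,"rz":-0.028,"grip":-1},{"dy":-0.3,"rz":-0.056,"grip":-1},{"dy":-0.45,"rz":-0.084,"grip":-1},{"dy":-0.6,"rz":-0.112,"grip":-1},{"dy":-0.75,"rz":-0.137,"grip":-1}]'
python3 -c "
from cell import ctrl;s=ctrl.read_state();print(s['qpos'],s['tool_rot'])"
```

```text
[-1.27582432  0.62925296  0.03845012  1.51824913 -0.02701672  0.9963135
 -0.01998965] [-3.13988762e+00  5.96647476e-06  2.78081799e+00]$[0]: bad value
$[0]: bad value
$[0]: bad value
```

```bash
python3 -m creep '[{"dx":0.06,"dy":-0.1,"dz":0.1,"rx":0,"ry":0,"rz":-0.028,"grip":-1},{"dx":0.12,"dy":-0.2,"dz":0.2,"rx":0,"ry":0,"rz":-0.056,"grip":-1},{"dx":0.18,"dy":-0.3,"dz":0.3,"rx":0,"ry":0,"rz":-0.084,"grip":-1},{"dx":0.24,"dy":-0.4,"dz":0.4,"rx":0,"ry":0,"rz":-0.112,"grip":-1},{"dx":0.3,"dy":-0.5,"dz":0.5,"rx":0,"ry":0,"rz":-0.14,"grip":-1}]'
```

```text
clock: 0.72
eef_pos: [349.8, 406.5, 396.3]
tool_rot: [-3.141, 0.0, 1.895]
force: [0.1, 0.1, -0.7]
width: 85.4
gripper_force: 0.0
```

```bash
python3 -m creep '[{"dx":0.04,"dy":-0.14,"dz":0,"rx":0,"ry":0,"rz":-0.028,"grip":-1},{"dx":0.08,"dy":-0.28,"dz":0,"rx":0,"ry":0,"rz":-0.056,"grip":-1},{"dx":0.12,"dy":-0.42,"dz":0,"rx":0,"ry":0,"rz":-0.084,"grip":-1},{"dx":0.16,"dy":-0.56,"dz":0,"rx":0,"ry":0,"rz":-0.112,"grip":-1},{"dx":0.2,"dy":-0.7,"dz":0,"rx":0,"ry":0,"rz":-0.14,"grip":-1}]'
python3 -m creep '[{"dx":0,"dy":-0.15,"dz":0,"rx":0,"ry":0,"rz":-0.028,"grip":-1},{"dx":0,"dy":-0.3,"dz":0,"rx":0,"ry":0,"rz":-0.056,"grip":-1},{"dx":0,"dy":-0.45,"dz":0,"rx":0,"ry":0,"rz":-0.084,"grip":-1},{"dx":0,"dy":-0.6,"dz":0,"rx":0,"ry":0,"rz":-0.112,"grip":-1},{"dx":0,"dy":-0.75,"dz":0,"rx":0,"ry":0,"rz":-0.136,"grip":-1}]'
python3 -c "
from cell import ctrl;s=ctrl.read_state();print(s['qpos'],s['tool_rot'],s['eef_pos'],s['force'])"
```

```text
clock: 1.35
eef_pos: [429.4, 126.3, 395.1]
tool_rot: [-3.141, -0.0, 1.016]
force: [-0.1, 0.2, -0.8]
width: 85.1
gripper_force: 0.0
clock: 1.98
eef_pos: [429.1, -173.2, 395.2]
tool_rot: [-3.141, -0.001, 0.163]
force: [1.6, 0.3, -0.6]
width: 85.0
gripper_force: 0.0
[-0.40444522  0.24409758  0.94429392  1.69786688 -0.20533282  1.30402783
 -0.82754055] [-3.14097231e+00 -6.89608088e-04  1.62945187e-01] [ 429.1436901  -173.19286715  395.1994328 ] [ 1.62692268  0.32299702 -0.62303322]
```

```bash
python3 -m creep '[{"dx":0.005,"dy":-0.133,"dz":0,"rx":0,"ry":0,"rz":0,"grip":-1},{"dx":0.005,"dy":-0.133,"dz":-0.12,"rx":0,"ry":0,"rz":0,"grip":-1},{"dx":0.005,"dy":-0.133,"dz":-0.25,"rx":0,"ry":0,"rz":0,"grip":-1},{"dx":0.005,"dy":-0.133,"dz":-0.37,"rx":0,"ry":0,"rz":0,"grip":-1},{"dx":0.005,"dy":-0.133,"dz":-0.37,"rx":0,"ry":0,"rz":0,"grip":-1}]'
python3 - <<'E'
from h import *
im=get_image("scene");cv2.imwrite("pics/s3.png",cv2.resize(cv2.convertScaleAbs(im[60:210,220:420,::-1],alpha=1.6,beta=25),None,fx=4,fy=4))
E
```

```text
clock: 2.6
eef_pos: [429.0, -223.4, 244.7]
tool_rot: [-3.138, 0.006, 0.166]
force: [-0.3, -0.5, 0.3]
width: 85.3
gripper_force: 0.0
```

View pics/s3.png

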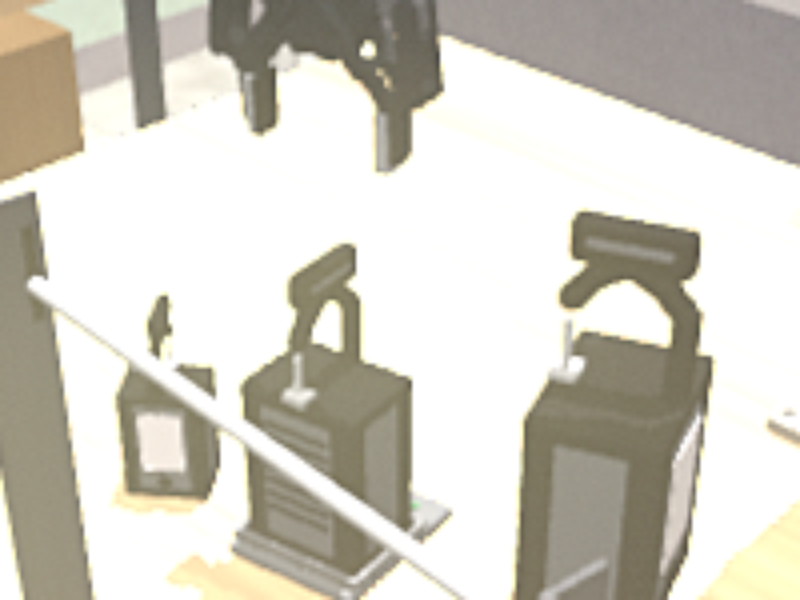

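Run:
```python
from h import *
s=ctrl.read_state();print(s['eef_pos'],s['tool_rot'],s['clock'])
x,y,z=s['eef_pos'];w=s['tool_rot'][2]
for zz in(z,z+13):
  for k in(-42.5,0,42.5):print(zz,(proj("scene",[x-np.sin(w)*k,y+np.cos(w)*k,zz])-[220,60])*4)
print((proj("scene",[[430.5,-226,221]])-[220,60])*4)
```

```text
[ 430.751 -224.86   246.932] [-3.141  0.002  0.166] 2.65
246.93160638696367 [[266.876 202.196]]
246.93160638696367 [[322.568 220.982]]
246.93160638696367 [[380.386 240.485]]
259.93160638696367 [[265.871 182.627]]
259.93160638696367 [[321.985 201.193]]
259.93160638696367 [[380.259 220.472]]
[[322.713 258.757]]
```

Run:
```python
from h import *
im=get_image("scene");cv2.imwrite("pics/s4.png",cv2.convertScaleAbs(im[60:210,220:420,::-1],alpha=1.6,beta=25))
a=cv2.imread("pics/s4.png");b=cv2.resize(cv2.imread("pics/s3.png"),(200,150))
# vertical lag: template of gripper area
t=b[5:45,50:112]; r=cv2.matchTemplate(a[:75,40:125],t,cv2.TM_CCOEFF_NORMED);print(cv2.minMaxLoc(r))
cv2.imwrite("pics/s4b.png",cv2.resize(a[:80],None,fx=4,fy=4))
print(ctrl.read_state()['eef_pos'])
```

```text
(-0.1556357592344284, 0.988876461982727, (13, 35), (9, 4))
[ 431.879 -225.707  248.272]
```

View pics/s4b.png

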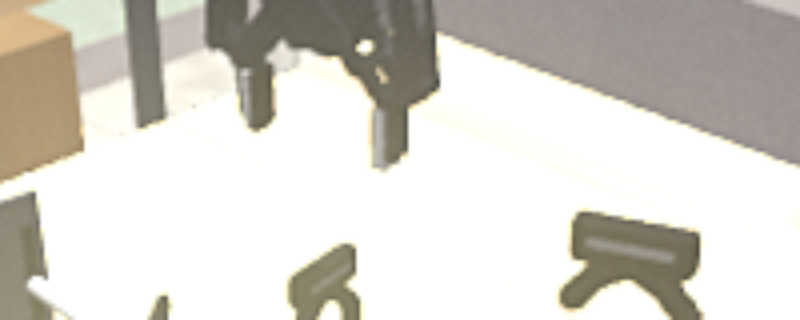

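The gripper's tips seem to end at about (255,130) and (385,168), higher than predicted. My brightening may have washed out pale pads, so I'll check the raw picture and the top view.

Run:
```python
from h import *
s=get_image("scene")[:,:,::-1];t=get_image("top")[:,:,::-1]
A=cv2.resize(s[60:140,260:340],(400,400),interpolation=cv2.INTER_NEAREST)
B=cv2.resize(t[200:300,345:445],(400,400),interpolation=cv2.INTER_NEAREST)
B=cv2.convertScaleAbs(B,alpha=2)
e=ctrl.read_state();x,y,z=e['eef_pos'];w=e['tool_rot'][2]
for zz,k in((z+13,-42.5),(z+13,42.5),(z,0)):
    P=[x-np.sin(w)*k,y+np.cos(w)*k,zz]
    for n,im,o,f in(("scene",A,(260,60),5),("top",B,(345,200),4)):
        q=((proj(n,P)[0]-o+.5)*f).astype(int);cv2.circle(im,q.tolist(),4,(0,0,255),1)
cv2.imwrite("pics/s5.png",np.hstack([A,B]));print(e['eef_pos'])
```

```text
[ 432.701 -225.966  249.172]
```

View pics/s5.png

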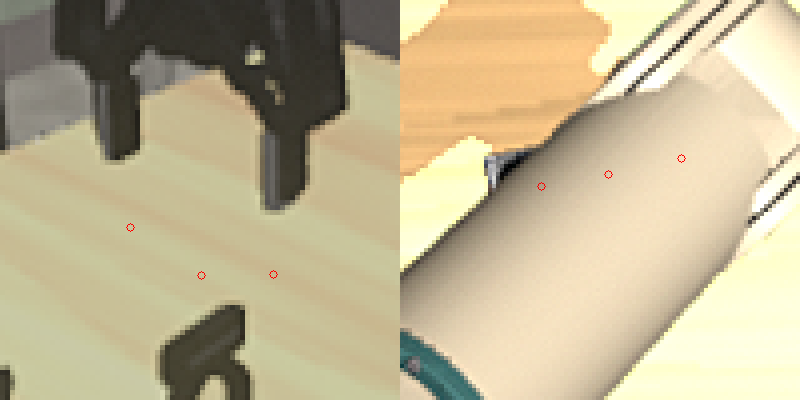

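Run:
```python
from h import *
im=cv2.imread("pics/top0.png"); A=cv2.resize(cv2.convertScaleAbs(im[300:400,0:100],alpha=2),(400,400),interpolation=cv2.INTER_NEAREST)
x,y,z=229.4,608.2,195.2;w=2.781
for dz,col in((0,(0,0,255)),(35,(0,255,0))):
  for k in(-57,-42.5,42.5,57):
    q=((proj("top",[x-np.sin(w)*k,y+np.cos(w)*k,z+13+dz])[0]-[0,300]+.5)*4).astype(int);cv2.circle(A,q.tolist(),4,col,1)
B=np.zeros((400,400,3),np.uint8)
s=get_image("scene")[:,:,::-1]
B=cv2.resize(cv2.convertScaleAbs(s[0:160,220:380],alpha=1.5,beta=20),(400,400),interpolation=cv2.INTER_NEAREST)
e=ctrl.read_state();x,y,z=e['eef_pos'];w=e['tool_rot'][2];print(e['eef_pos'])
for h,hw,hx,col in((73,38,42.5,(255,0,0)),(73,42.5,38,(0,255,255)),(13,57,11,(0,0,255)),(0,42.5,11,(0,255,0))):
    P=lamp([x,y,w,z],[[hx,hw,h],[hx,-hw,h],[-hx,-hw,h],[-hx,hw,h]]);q=((proj("scene",P)-[220,0]+.5)*2.5).astype(np.int32);cv2.polylines(B,[q],True,col,1)
cv2.imwrite("pics/s6.png",np.hstack([A,B]))
```

```text
[ 432.698 -225.824  249.11 ]
```

View pics/s6.png

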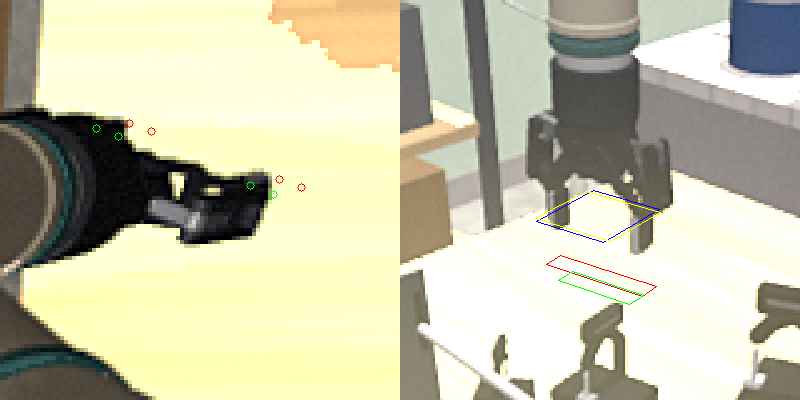

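The image shows the whole gripper about 13 px (roughly 35 mm) higher than the state's TCP predicts. I'll resolve this by touch: shut the fingers and feel for the handle's top (z = 221) in small steps.

```bash
python3 -m creep '[{"dx":0,"dy":0,"dz":0,"rx":0,"ry":0,"rz":0,"grip":1},{"dx":0,"dy":0,"dz":0,"rx":0,"ry":0,"rz":0,"grip":1},{"dx":0,"dy":0,"dz":-0.01,"rx":0,"ry":0,"rz":0,"grip":1},{"dx":0,"dy":0,"dz":-0.02,"rx":0,"ry":0,"rz":0,"grip":1},{"dx":0,"dy":0,"dz":-0.03,"rx":0,"ry":0,"rz":0,"grip":1}]'
python3 - <<'E'
from h import *
im=get_image("scene");cv2.imwrite("pics/c.png",im[:,:,::-1])
# tip: lowest dark gripper pixel columns 295..305 above handle
e=ctrl.read_state();print(e['eef_pos'],e['width'],e['force'])
g=cv2.cvtColor(im,cv2.COLOR_RGB2GRAY)
for c in range(288,316,2):
    col=g[60:130,c]<75; print(c,"".join('#' if b else '.' for b in col))
print(proj("scene",[e['eef_pos']]))
E
```

```text
clock: 3.48
eef_pos: [431.3, -224.9, 234.8]
tool_rot: [-3.141, 0.0, 0.167]
force: [-0.2, -0.4, 0.6]
width: -0.4
gripper_force: 0.0
[ 431.024 -224.777  234.352] 0.4366632039604371 [ 0.258 -0.227 -0.261]
288 #################....######...........................................
290 ####################..#####...........................................
292 #############################.........................................
294 ################################....................................##
296 ################################...................................###
298 #################################.................................####
300 ##################################..............................######
302 ###############################################................######.
304 #############################################.................######.#
306 #################################...##..###..................#####..##
308 #####################...########..............................#######.
310 ##############.........#######........................................
312 #############.......##########........................................
314 ############################..........................................
[[300.722 120.01 ]]
```

```bash
python3 -m creep '[{"dx":0,"dy":0,"dz":-0.008,"rx":0,"ry":0,"rz":0,"grip":1},{"dx":0,"dy":0,"dz":-0.016,"rx":0,"ry":0,"rz":0,"grip":1},{"dx":0,"dy":0,"dz":-0.024,"rx":0,"ry":0,"rz":0,"grip":1},{"dx":0,"dy":0,"dz":-0.03,"rx":0,"ry":0,"rz":0,"grip":1},{"dx":0,"dy":0,"dz":-0.035,"rx":0,"ry":0,"rz":0,"grip":1}]'
python3 -m creep '[{"dx":0,"dy":0,"dz":-0.002,"rx":0,"ry":0,"rz":0,"grip":1},{"dx":0,"dy":0,"dz":-0.004,"rx":0,"ry":0,"rz":0,"grip":1},{"dx":0,"dy":0,"dz":-0.006,"rx":0,"ry":0,"rz":0,"grip":1},{"dx":0,"dy":0,"dz":-0.008,"rx":0,"ry":0,"rz":0,"grip":1},{"dx":0,"dy":0,"dz":-0.009,"rx":0,"ry":0,"rz":0,"grip":1}]'
```

```text
clock: 4.15
eef_pos: [431.5, -225.0, 221.1]
tool_rot: [-3.142, -0.0, 0.167]
force: [-0.1, 0.2, 0.1]
width: -0.1
gripper_force: 0.0
clock: 4.78
eef_pos: [431.4, -225.0, 217.6]
tool_rot: [-3.142, -0.0, 0.167]
force: [0.3, 0.6, 0.3]
width: -0.2
gripper_force: 0.0
```

```bash
cat > tip.py <<'E'
from h import *
im=get_image("scene");e=ctrl.read_state();print(e['eef_pos'],e['force'])
g=cv2.cvtColor(im,cv2.COLOR_RGB2GRAY)
print(proj("scene",[e['eef_pos']]))
for c in range(288,318):
    print(c,"".join('#' if b<60 else('+' if b<90 else '.') for b in g[80:170,c]))
E
python3 tip.py
```

```text
[ 431.395 -225.031  217.544] [-1.108 -0.313  0.751]
[[300.723 126.216]]
288 ###+...+######........................................................++++++++++++++++++++
289 ####+....#####.......................................................+++++++++++++++++++++
290 ######+..#####.......................................................#+++++++++.++++++++++
291 ##############+.....................................................+++++++++....+++++++++
292 ###############+...................................++++..........++++++++++++....+++++++++
293 ################++...............................#######+.....######+.............+#++++++
294 ##################+.............................+#++++++#++###++++++..............+#++++++
295 ###################+.+++++++++..................#++++++++++++++++++++.++++++......++++++++
296 ###################............................#+++++++++++++++++#+++++++++++....+++++++++
297 ############+##+###+.++++++++++++.............+#+++++++++++++###+++++++++++++...++++++++++
298 ################+##+........++++++............#++++++++++++##.....++++++++
[... 1121 characters left out ...]
...............++++++++++++++++++++
311 #........########......................................................#++++++++++++++++++
312 .....+.+########+......................................................#++++++++++++++++++
313 +++++###########.......................................................+++++++++++++++++++
314 +++++##########.........................................................#+++++++++++++++++
315 +++###########..........................................................++++++++++++++++++
316 +++##########...........................................................++++++++++++++++++
317 ++#########+.............................................................+++++++++++++++++
```

```bash
python3 -m creep '[{"dx":0,"dy":0,"dz":-0.01,"rx":0,"ry":0,"rz":0,"grip":1},{"dx":0,"dy":0,"dz":-0.02,"rx":0,"ry":0,"rz":0,"grip":1},{"dx":0,"dy":0,"dz":-0.03,"rx":0,"ry":0,"rz":0,"grip":1},{"dx":0,"dy":0,"dz":-0.04,"rx":0,"ry":0,"rz":0,"grip":1},{"dx":0,"dy":0,"dz":-0.05,"rx":0,"ry":0,"rz":0,"grip":1}]'
python3 -m creep '[{"dx":0,"dy":0,"dz":-0.003,"rx":0,"ry":0,"rz":0,"grip":1},{"dx":0,"dy":0,"dz":-0.006,"rx":0,"ry":0,"rz":0,"grip":1},{"dx":0,"dy":0,"dz":-0.009,"rx":0,"ry":0,"rz":0,"grip":1},{"dx":0,"dy":0,"dz":-0.012,"rx":0,"ry":0,"rz":0,"grip":1},{"dx":0,"dy":0,"dz":-0.015,"rx":0,"ry":0,"rz":0,"grip":1}]'
python3 tip.py | head -24
```

```text
clock: 5.45
eef_pos: [431.4, -225.0, 197.3]
tool_rot: [-3.142, 0.0, 0.167]
force: [0.2, 0.5, 0.6]
width: -0.3
gripper_force: 0.0
clock: 6.08
eef_pos: [431.5, -225.0, 191.6]
tool_rot: [3.142, -0.0, 0.167]
force: [0.5, 0.3, -0.0]
width: -0.3
gripper_force: 0.0
[ 431.375 -224.941  191.429] [ 0.445 -0.42  -0.771]
[[301.034 135.601]]
288 ##########+###....######..............................................+++++++++++#++++++++
289 ##############+....+#+##+............................................+++++++++++++++++++++
290 ################+.++++##.............................................#+++++++++.+#++++++++
291 ####################++##+...........................................++++++++#....+#+++++++
292 #####################+###+.........................++++..........++++++++++++....+#+++++++
293 ##################+##+####+......................#######+.....######+.............++++++++
294 #######################+####+...................+#++++++#++###++++++..............+#++++++
295 ####################+#++++####+++++++++.........#++++++++++++++++++++.+++.++......+#++++++
296 #####
[... 620 characters left out ...]
............+++++++++++++++++++++++
303 ##################++###+++##++++++++++++++++++++++++++#.............++++++++++++++++++++++
304 ##################+###++++++++++++++++++++++++++++++++#+............++++++++++++++++++++++
305 ##################+####+++#+++###++++####++++++++###+++#+...........#+++++++++++++++++++++
306 ######################+++++++########+##+++++++++#+.##++############++++++++++++++++++++++
307 ########################++++##+..........+###+++#+..+#++++++++++++++++++++++++++++++++++++
308 ####################..+#++###+............######+....####+++++++++++++++++++++++++++++++++
309 ##################....+#+#+##.........................+################++++++++++++++++++#
```

```bash
python3 -m creep '[{"dx":0,"dy":0,"dz":-0.003,"rx":0,"ry":0,"rz":0,"grip":1},{"dx":0,"dy":0,"dz":-0.006,"rx":0,"ry":0,"rz":0,"grip":1},{"dx":0,"dy":0,"dz":-0.009,"rx":0,"ry":0,"rz":0,"grip":1},{"dx":0,"dy":0,"dz":-0.011,"rx":0,"ry":0,"rz":0,"grip":1},{"dx":0,"dy":0,"dz":-0.012,"rx":0,"ry":0,"rz":0,"grip":1}]'
python3 -c "
from cell import ctrl;s=ctrl.read_state();print(s['eef_pos'],s['force'])"
```

```text
clock: 6.75
eef_pos: [431.4, -225.0, 186.8]
tool_rot: [-3.142, 0.0, 0.167]
force: [-0.5, -0.2, -0.4]
width: -0.3
gripper_force: 0.0
[ 431.43282189 -224.99398908  186.75094857] [-0.47164009 -0.18084739 -0.36493887]
```

```bash
python3 -m creep '[{"dx":0,"dy":0,"dz":-0.002,"rx":0,"ry":0,"rz":0,"grip":1},{"dx":0,"dy":0,"dz":-0.004,"rx":0,"ry":0,"rz":0,"grip":1},{"dx":0,"dy":0,"dz":-0.006,"rx":0,"ry":0,"rz":0,"grip":1},{"dx":0,"dy":0,"dz":-0.008,"rx":0,"ry":0,"rz":0,"grip":1},{"dx":0,"dy":0,"dz":-0.009,"rx":0,"ry":0,"rz":0,"grip":1}]'
```

```text
clock: 7.38
eef_pos: [431.9, -225.2, 184.9]
tool_rot: [-3.141, -0.002, 0.167]
force: [-3.6, 3.9, 20.5]
width: 0.1
gripper_force: 10.2
```

```bash
python3 tip.py | sed -n 1,24p
python3 - <<'E'
from h import *
print(proj("scene",lamp([430.5,-226,.16,10],[[28,7,211],[28,-7,211],[-28,-7,211],[-28,7,211],[0,0,211]])))
print(proj("scene",lamp([431.9,-225.2,.167,221],[[11,10,0],[11,-10,0],[-11,-10,0],[-11,10,0]])))
E
```

```text
[ 431.926 -225.198  184.959] [-3.12   2.617 17.219]
[[300.87  137.924]]
288 #############+##+...######+...........................................++++++++++++++++++++
289 #################.....#++##..........................................+++++++++++##++++++++
290 ##################+...#++#+..........................................#+++++++++.++++++++++
291 #####################+#+++#.........................................++++++++#....+++++++++
292 #######################++###......................##++++........#++++++++++++....+#+++++++
293 ########################+###++...................########.....##+##++......+......+#++++++
294 ########################++#+##+.................+#++++++#++###+++++++.............+#++++++
295 ###################+####++#++####++++++++......+#+++++++++++++++++++++++++++......+#++++++
296 ##################+#####++++++#+...............#+++++++++++++++###+++++++++++....+++++++++
297 ##################++###+++++++#+..++++++++++++++++++++++++++###..+++++++++++#...++++++++++
298 ########################+++++++++.++++++++++++++++++++++++###.....++++++++
[... 534 characters left out ...]
++++++++++++++++#+............#+++++++++++++++++++++
305 ####################++##++++++++########++++++++++##+++#++++++++....#+++++++++++++++++++++
306 ##########################++++++#++++++###+++++++#+.##++############++++++++++++++++++++++
307 ##########################+++++##........+##++++#+..+#++++++++++++++++++++++++++++++++++++
308 ######################...#++++##+.........+#####+....+#####++#++#+#+++++++++++++++++++++++
309 ####################....+##++##+......................+################+++++++++++++++++++
[[295.886 130.194]
 [291.277 128.514]
 [305.283 119.4  ]
 [309.824 120.968]
 [300.678 124.689]]
[[301.058 127.999]
 [294.462 125.668]
 [299.928 122.071]
 [306.484 124.34 ]]
```

Contact came at a reported z of about 185, so the real tip height is the reported z plus about 36 mm, and xy agrees. I'll open, straddle the handle at reported z of about 166.5, and close.

```bash
python3 -m creep '[{"dx":0,"dy":-0.002,"dz":0.015,"rx":0,"ry":0,"rz":0,"grip":1},{"dx":0,"dy":-0.002,"dz":0.025,"rx":0,"ry":0,"rz":0,"grip":-1},{"dx":0,"dy":-0.002,"dz":0.025,"rx":0,"ry":0,"rz":0,"grip":-1},{"dx":0,"dy":-0.002,"dz":0.025,"rx":0,"ry":0,"rz":0,"grip":-1},{"dx":0,"dy":-0.002,"dz":0.025,"rx":0,"ry":0,"rz":0,"grip":-1}]'
python3 -m creep '[{"dx":0,"dy":0,"dz":-0.015,"rx":0,"ry":0,"rz":0,"grip":-1},{"dx":0,"dy":0,"dz":-0.03,"rx":0,"ry":0,"rz":0,"grip":-1},{"dx":0,"dy":0,"dz":-0.045,"rx":0,"ry":0,"rz":0,"grip":-1},{"dx":0,"dy":0,"dz":-0.06,"rx":0,"ry":0,"rz":0,"grip":-1},{"dx":0,"dy":0,"dz":-0.067,"rx":0,"ry":0,"rz":0,"grip":-1}]'
```

```text
clock: 8.05
eef_pos: [431.3, -225.7, 193.0]
tool_rot: [-3.141, 0.0, 0.167]
force: [-0.2, -0.4, -0.0]
width: 72.0
gripper_force: 0.0
clock: 8.68
eef_pos: [431.2, -225.7, 165.9]
tool_rot: [-3.141, 0.001, 0.167]
force: [0.1, 0.6, -0.1]
width: 85.5
gripper_force: 0.0
```

```bash
python3 -m creep '[{"dx":0,"dy":0,"dz":0.002,"rx":0,"ry":0,"rz":0,"grip":0.4},{"dx":0,"dy":0,"dz":0.002,"rx":0,"ry":0,"rz":0,"grip":0.4},{"dx":0,"dy":0,"dz":0.002,"rx":0,"ry":0,"rz":0,"grip":0.5},{"dx":0,"dy":0,"dz":0.002,"rx":0,"ry":0,"rz":0,"grip":0.6},{"dx":0,"dy":0,"dz":0.002,"rx":0,"ry":0,"rz":0,"grip":0.65}]'
python3 -m creep '[{"dx":0,"dy":0,"dz":0,"rx":0,"ry":0,"rz":0,"grip":0.75},{"dx":0,"dy":0,"dz":0,"rx":0,"ry":0,"rz":0,"grip":1},{"dx":0,"dy":0,"dz":0,"rx":0,"ry":0,"rz":0,"grip":1},{"dx":0,"dy":0,"dz":0,"rx":0,"ry":0,"rz":0,"grip":1},{"dx":0,"dy":0,"dz":0,"rx":0,"ry":0,"rz":0,"grip":1}]'
```

```text
clock: 9.3
eef_pos: [431.7, -226.5, 167.5]
tool_rot: [3.14, -0.001, 0.167]
force: [0.0, -0.9, 1.6]
width: 14.7
gripper_force: 0.7
clock: 9.93
eef_pos: [431.8, -226.6, 167.6]
tool_rot: [3.14, -0.001, 0.167]
force: [0.6, -2.8, 5.1]
width: 12.3
gripper_force: 60.5
```

```bash
python3 -m creep '[{"dx":0,"dy":0,"dz":0.01,"rx":0,"ry":0,"rz":0,"grip":1},{"dx":0,"dy":0,"dz":0.025,"rx":0,"ry":0,"rz":0,"grip":1},{"dx":0,"dy":0,"dz":0.04,"rx":0,"ry":0,"rz":0,"grip":1},{"dx":0,"dy":0,"dz":0.06,"rx":0,"ry":0,"rz":0,"grip":1},{"dx":0,"dy":0,"dz":0.08,"rx":0,"ry":0,"rz":0,"grip":1}]'
python3 -m creep '[{"dx":0,"dy":0,"dz":0.05,"rx":0,"ry":0,"rz":0,"grip":1},{"dx":0,"dy":0,"dz":0.1,"rx":0,"ry":0,"rz":0,"grip":1},{"dx":0,"dy":0,"dz":0.15,"rx":0,"ry":0,"rz":0,"grip":1},{"dx":0,"dy":0,"dz":0.2,"rx":0,"ry":0,"rz":0,"grip":1},{"dx":0,"dy":0,"dz":0.225,"rx":0,"ry":0,"rz":0,"grip":1}]'
```

```text
clock: 10.55
eef_pos: [431.3, -225.5, 199.7]
tool_rot: [-3.141, 0.0, 0.167]
force: [0.3, -0.2, -4.9]
width: 12.3
gripper_force: 59.4
clock: 11.18
eef_pos: [431.6, -226.0, 290.4]
tool_rot: [3.141, -0.001, 0.167]
force: [1.0, 0.3, -4.6]
width: 12.5
gripper_force: 59.4
```

```bash
python3 -m creep '[{"dx":0.12,"dy":0,"dz":0,"rx":0,"ry":0,"rz":0,"grip":1},{"dx":0.24,"dy":0.05,"dz":0,"rx":0,"ry":0,"rz":-0.013,"grip":1},{"dx":0.29,"dy":0.16,"dz":0,"rx":0,"ry":0,"rz":-0.026,"grip":1},{"dx":0.32,"dy":0.27,"dz":0,"rx":0,"ry":0,"rz":-0.039,"grip":1},{"dx":0.326,"dy":0.33,"dz":0,"rx":0,"ry":0,"rz":-0.039,"grip":1}]'
python3 - <<'E'
from h import *
e=ctrl.read_state()
for n in("scene","top"):
    im=get_image(n);cv2.imwrite(f"pics/pre_{n}.png",im[:,:,::-1])
print(e['eef_pos'],e['tool_rot'],e['force'],e['qpos'])
# re-check bar via scene, gate position in scene by bright pixels on dark
im=cv2.imread("pics/pre_scene.png");T=get_image("top")
x,y,z=e['eef_pos'];v=[x,y,e['tool_rot'][2],z-157.6]
print(proj("scene",lamp(v,[[28,0,128],[28,0,157],[28,0,211],[-28,0,211],[0,0,211],[35,45,125],[-35,45,125],[35,-45,125]])))
S=im; o=S[60:210,210:370]
o=cv2.resize(cv2.convertScaleAbs(o,alpha=1.5,beta=20),(640,600),interpolation=cv2.INTER_NEAREST)
def D(P,col,close=True):
    q=((proj("scene",lamp(v,P))-[210,60]+.5)*4).astype(np.int32);cv2.polylines(o,[q],close,col,1)
D([[35,45,125],[35,-45,125],[-35,-45,125],[-35,45,125]],(0,0,255));D([[35,45,0],[35,-45,0],[-35,-45,0],[-35,45,0]],(255,0,0))
D([[28,0,128],[28,0,157]],(0,200,0),False);D([[28,7,189],[28,7,211],[-28,7,211],[-28,7,189]],(255,0,255))
q=((proj("scene",[[641.6+.079*t,-40+t,278.3] for t in(-180,180)])-[210,60]+.5)*4).astype(np.int32);cv2.polylines(o,[q],False,(255,255,0),1)
cv2.imwrite("pics/pre_ov.png",o)
E
```

```text
clock: 11.8
eef_pos: [562.5, -89.8, 288.0]
tool_rot: [-3.14, 0.002, -0.075]
force: [-0.4, -0.7, -5.2]
width: 12.5
gripper_force: 59.1
[562.508 -89.825 288.003] [-3.14   0.002 -0.075] [-0.392 -0.686 -5.21 ] [-0.448  0.561  0.923  1.633 -0.475  1.191 -1.063]
[[288.301 158.767]
 [287.643 146.33 ]
 [286.339 121.692]
 [309.101 112.542]
 [297.916 117.038]
 [299.812 170.99 ]
 [326.717 157.941]
 [272.246 152.186]]
```

View pics/pre_ov.png

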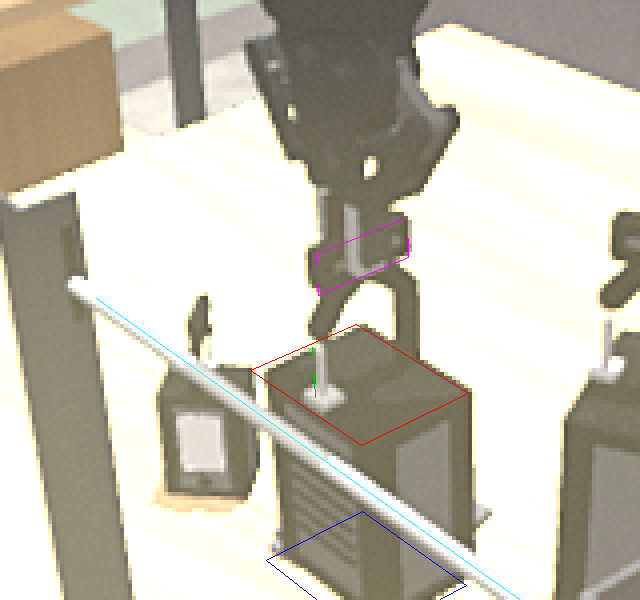

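The overlay shows the lamp model matching. The handle is at about (315–408, 215–290), the gate at about (320,370), and the bar lies about 1 px below the fitted line, so the mouth height is right. Now I'll advance in +x.

```bash
python3 -m creep '[{"dx":0.02,"dy":-0.002,"dz":0,"rx":0,"ry":0,"rz":0,"grip":1},{"dx":0.04,"dy":-0.003,"dz":0,"rx":0,"ry":0,"rz":0,"grip":1},{"dx":0.06,"dy":-0.005,"dz":0,"rx":0,"ry":0,"rz":0,"grip":1},{"dx":0.08,"dy":-0.006,"dz":0,"rx":0,"ry":0,"rz":0,"grip":1},{"dx":0.087,"dy":-0.007,"dz":0,"rx":0,"ry":0,"rz":0,"grip":1}]'
python3 -m creep '[{"dx":0.01,"dy":-0.001,"dz":0,"rx":0,"ry":0,"rz":0,"grip":1},{"dx":0.02,"dy":-0.002,"dz":0,"rx":0,"ry":0,"rz":0,"grip":1},{"dx":0.03,"dy":-0.002,"dz":0,"rx":0,"ry":0,"rz":0,"grip":1},{"dx":0.04,"dy":-0.003,"dz":0,"rx":0,"ry":0,"rz":0,"grip":1},{"dx":0.05,"dy":-0.004,"dz":0,"rx":0,"ry":0,"rz":0,"grip":1}]'
```

```text
clock: 12.58
eef_pos: [597.3, -96.8, 289.0]
tool_rot: [3.141, 0.0, -0.078]
force: [-0.2, 0.2, -4.1]
width: 12.6
gripper_force: 59.1
clock: 13.2
eef_pos: [616.0, -98.1, 289.0]
tool_rot: [-3.141, 0.002, -0.078]
force: [-3.4, -0.5, -3.9]
width: 12.6
gripper_force: 59.2
```

```bash
python3 -m creep '[{"dx":0.01,"dy":-0.001,"dz":0,"rx":0,"ry":0,"rz":0,"grip":1},{"dx":0.02,"dy":-0.002,"dz":0,"rx":0,"ry":0,"rz":0,"grip":1},{"dx":0.03,"dy":-0.002,"dz":0,"rx":0,"ry":0,"rz":0,"grip":1},{"dx":0.04,"dy":-0.003,"dz":0,"rx":0,"ry":0,"rz":0,"grip":1},{"dx":0.05,"dy":-0.004,"dz":0,"rx":0,"ry":0,"rz":0,"grip":1}]'
python3 -m creep '[{"dx":0.005,"dy":0,"dz":0,"rx":0,"ry":0,"rz":0,"grip":1},{"dx":0.01,"dy":-0.001,"dz":0,"rx":0,"ry":0,"rz":0,"grip":1},{"dx":0.015,"dy":-0.001,"dz":0,"rx":0,"ry":0,"rz":0,"grip":1},{"dx":0.02,"dy":-0.002,"dz":0,"rx":0,"ry":0,"rz":0,"grip":1},{"dx":0.02,"dy":-0.002,"dz":0,"rx":0,"ry":0,"rz":0,"grip":1}]'
```

```text
clock: 13.82
eef_pos: [637.3, -99.7, 289.1]
tool_rot: [3.142, -0.001, -0.078]
force: [-1.4, -0.9, -7.0]
width: 12.7
gripper_force: 58.9
clock: 14.45
eef_pos: [645.0, -100.8, 289.5]
tool_rot: [3.141, -0.001, -0.078]
force: [-0.9, -0.3, -5.4]
width: 12.8
gripper_force: 59.1
```

```bash
python3 -m creep '[{"dx":0.003,"dy":0,"dz":0,"rx":0,"ry":0,"rz":0,"grip":1},{"dx":0.006,"dy":0,"dz":0,"rx":0,"ry":0,"rz":0,"grip":1},{"dx":0.008,"dy":-0.001,"dz":0,"rx":0,"ry":0,"rz":0,"grip":1},{"dx":0.008,"dy":-0.001,"dz":0,"rx":0,"ry":0,"rz":0,"grip":1},{"dx":0.008,"dy":-0.001,"dz":0,"rx":0,"ry":0,"rz":0,"grip":1}]'
python3 - <<'E'
from h import *
e=ctrl.read_state();print(e['eef_pos'],e['force'])
im=get_image("scene");cv2.imwrite("pics/in.png",im[:,:,::-1])
x,y,z=e['eef_pos'];v=[x,y,-.078,z-157.6]
p=proj("scene",lamp(v,[[28,0,128],[28,0,157],[-1,0,133],[-10,0,148]]));print(p)
g=cv2.cvtColor(im,cv2.COLOR_RGB2GRAY);c=p[:2].mean(0).astype(int);print(c)
for r in range(c[1]-14,c[1]+14):print(r,g[r,c[0]-10:c[0]+18])
E
```

```text
clock: 15.08
eef_pos: [647.8, -101.0, 289.2]
tool_rot: [3.142, 0.0, -0.078]
force: [-0.2, 0.5, -4.4]
width: 12.8
gripper_force: 59.1
[ 647.79  -101.042  289.196] [-0.233  0.546 -4.374]
[[251.11  173.476]
 [249.581 160.73 ]
 [263.387 165.689]
 [266.603 157.48 ]]
[250 167]
153 [197 199 200 199 196 192 190 195 163  90  54  61  63  63  63  60  55 110
 156 175 186 193 199 179 138  82  63  64]
154 [195 197 198 200 200 199 199 190 125  52  59  61  62  62  60  60  60  91
 123 146 167 181 191 201 182 158 110  67]
155 [193 194 195 198 199 201 205 185 107  49  61  63  62  62  61  60  64  63
  83 106 135 158 178 180 166 174 142  96]
156 [193 193 193 195 196 199 205 187 108  47  61  62  60  61  61  64  66  60
  55  69  96 126 153 143 139 144 144 133]
157 [193 193 193 193 194 196 201 198 141  69  58  62  62  60  61  68  64  65
  63  64  72  90 117 129 136 142 146 146]
158 [195 195 193 192 193 194 197 210 162  77  56  58  59  62  61  68  67  70
  68  69  66  67  84 104 123 135 140 144]
159 [193 195 195 194 193 193 196 206 156  72  52  56  60  61  63  64  65  69
  70  70  69  68  64  74  95 116 131 
[... 1803 characters left out ...]
 55  60  67  71  65  58  65  90 102 117 133 137 133 124 102  98
  82  64  62  62  64  64  62  62  63  62]
176 [161  79  54  61  66  79  76  65  58  65  85  97 112 120 104  98  80  70
  63  59  63  63  63  62  64  62  63  64]
177 [171  93  53  62  62  78  83  77  65  57  57  73  96 106  82  70  63  60
  61  63  62  63  63  63  63  64  63  63]
178 [201 124  51  59  60  75  83  82  77  68  61  56  74  82  67  61  62  61
  63  63  63  64  63  63  63  64  63  64]
179 [210 143  53  59  60  67  73  81  83  79  73  62  58  56  58  63  63  63
  63  62  62  64  61  64  63  62  63  62]
180 [201 155  70  56  61  58  60  69  78  81  81  74  65  59  60  62  63  62
  63  63  65  63  63  63  63  63  64  63]
```

The pixels show the gate upright at columns 251–253, rows 160–172, with the bar behind it, so it has sprung shut. Next I'll centre the lamp and lower it towards the seat.

```bash
python3 -m creep '[{"dx":-0.006,"dy":0,"dz":-0.01,"rx":0,"ry":0,"rz":0,"grip":1},{"dx":-0.012,"dy":0.001,"dz":-0.025,"rx":0,"ry":0,"rz":0,"grip":1},{"dx":-0.018,"dy":0.001,"dz":-0.04,"rx":0,"ry":0,"rz":0,"grip":1},{"dx":-0.023,"dy":0.002,"dz":-0.055,"rx":0,"ry":0,"rz":0,"grip":1},{"dx":-0.023,"dy":0.002,"dz":-0.06,"rx":0,"ry":0,"rz":0,"grip":1}]'
python3 -m creep '[{"dx":0,"dy":0,"dz":-0.002,"rx":0,"ry":0,"rz":0,"grip":1},{"dx":0,"dy":0,"dz":-0.004,"rx":0,"ry":0,"rz":0,"grip":1},{"dx":0,"dy":0,"dz":-0.006,"rx":0,"ry":0,"rz":0,"grip":1},{"dx":0,"dy":0,"dz":-0.008,"rx":0,"ry":0,"rz":0,"grip":1},{"dx":0,"dy":0,"dz":-0.008,"rx":0,"ry":0,"rz":0,"grip":1}]'
```

```text
clock: 15.75
eef_pos: [638.2, -100.0, 264.6]
tool_rot: [-3.141, 0.001, -0.078]
force: [0.9, -0.1, -5.5]
width: 12.7
gripper_force: 59.1
clock: 16.38
eef_pos: [638.6, -100.2, 262.0]
tool_rot: [-3.142, -0.0, -0.078]
force: [0.8, 0.3, -4.3]
width: 12.1
gripper_force: 59.1
```

```bash
python3 -m creep '[{"dx":0,"dy":0,"dz":-0.001,"rx":0,"ry":0,"rz":0,"grip":1},{"dx":0,"dy":0,"dz":-0.002,"rx":0,"ry":0,"rz":0,"grip":1},{"dx":0,"dy":0,"dz":-0.003,"rx":0,"ry":0,"rz":0,"grip":1},{"dx":0,"dy":0,"dz":-0.004,"rx":0,"ry":0,"rz":0,"grip":1},{"dx":0,"dy":0,"dz":-0.004,"rx":0,"ry":0,"rz":0,"grip":1}]'
```

```text
clock: 17.0
eef_pos: [639.0, -100.3, 260.8]
tool_rot: [3.141, -0.001, -0.078]
force: [-0.3, 0.2, -1.7]
width: 12.2
gripper_force: 59.4
```

```bash
python3 -m creep '[{"dx":0,"dy":0,"dz":-0.001,"rx":0,"ry":0,"rz":0,"grip":1},{"dx":0,"dy":0,"dz":-0.002,"rx":0,"ry":0,"rz":0,"grip":1},{"dx":0,"dy":0,"dz":-0.002,"rx":0,"ry":0,"rz":0,"grip":1},{"dx":0,"dy":0,"dz":-0.002,"rx":0,"ry":0,"rz":0,"grip":1},{"dx":0,"dy":0,"dz":-0.002,"rx":0,"ry":0,"rz":0,"grip":1}]'
```

```text
clock: 17.62
eef_pos: [639.2, -100.4, 260.4]
tool_rot: [3.141, -0.002, -0.078]
force: [1.0, 0.3, 5.4]
width: 12.5
gripper_force: 60.4
```

```bash
python3 -m creep '[{"dx":0.001,"dy":0,"dz":0,"rx":0,"ry":0,"rz":0,"grip":1},{"dx":0.002,"dy":0,"dz":-0.0005,"rx":0,"ry":0,"rz":0,"grip":1},{"dx":0.002,"dy":0,"dz":-0.001,"rx":0,"ry":0,"rz":0,"grip":1},{"dx":0.002,"dy":0,"dz":-0.001,"rx":0,"ry":0,"rz":0,"grip":1},{"dx":0.002,"dy":0,"dz":-0.001,"rx":0,"ry":0,"rz":0,"grip":1}]'
```

```text
clock: 18.25
eef_pos: [640.0, -100.5, 259.9]
tool_rot: [3.141, -0.002, -0.078]
force: [0.2, 1.5, 4.2]
width: 12.5
gripper_force: 60.4
```

```bash
python3 -m creep '[{"dx":0.001,"dy":0,"dz":0,"rx":0,"ry":0,"rz":0,"grip":1},{"dx":0.0025,"dy":0,"dz":0,"rx":0,"ry":0,"rz":0,"grip":1},{"dx":0.0025,"dy":0,"dz":0,"rx":0,"ry":0,"rz":0,"grip":1},{"dx":0.0025,"dy":0,"dz":0,"rx":0,"ry":0,"rz":0,"grip":1},{"dx":0.0025,"dy":0,"dz":0,"rx":0,"ry":0,"rz":0,"grip":1}]'
```

```text
clock: 18.88
eef_pos: [640.8, -100.6, 259.5]
tool_rot: [3.141, -0.001, -0.078]
force: [0.8, -0.7, 5.2]
width: 12.4
gripper_force: 60.4
```

```bash
python3 -m creep '[{"dx":0.001,"dy":0,"dz":0,"rx":0,"ry":0,"rz":0,"grip":1},{"dx":0.0025,"dy":0,"dz":0,"rx":0,"ry":0,"rz":0,"grip":1},{"dx":0.0025,"dy":0,"dz":0,"rx":0,"ry":0,"rz":0,"grip":1},{"dx":0.0025,"dy":0,"dz":0,"rx":0,"ry":0,"rz":0,"grip":1},{"dx":0.0025,"dy":0,"dz":0,"rx":0,"ry":0,"rz":0,"grip":1}]'
```

```text
clock: 19.5
eef_pos: [641.1, -100.6, 259.3]
tool_rot: [3.141, 0.0, -0.078]
force: [0.6, 0.3, 5.6]
width: 12.5
gripper_force: 60.5
```

```bash
python3 -m creep '[{"dx":0.001,"dy":0,"dz":0,"rx":0,"ry":0,"rz":0,"grip":1},{"dx":0.003,"dy":0,"dz":0,"rx":0,"ry":0,"rz":0,"grip":1},{"dx":0.004,"dy":0,"dz":0,"rx":0,"ry":0,"rz":0,"grip":1},{"dx":0.004,"dy":0,"dz":0,"rx":0,"ry":0,"rz":0,"grip":1},{"dx":0.004,"dy":0,"dz":0,"rx":0,"ry":0,"rz":0,"grip":1}]'
```

```text
clock: 20.12
eef_pos: [641.3, -100.6, 259.1]
tool_rot: [-3.142, 0.003, -0.079]
force: [-3.2, -0.5, 6.4]
width: 12.3
gripper_force: 60.7
```

```bash
python3 -m creep '[{"dx":-0.001,"dy":0,"dz":0,"rx":0,"ry":0,"rz":0,"grip":1},{"dx":-0.003,"dy":0,"dz":0,"rx":0,"ry":0,"rz":0,"grip":1},{"dx":-0.003,"dy":0,"dz":-0.0005,"rx":0,"ry":0,"rz":0,"grip":1},{"dx":-0.003,"dy":0,"dz":-0.001,"rx":0,"ry":0,"rz":0,"grip":1},{"dx":-0.003,"dy":0,"dz":-0.001,"rx":0,"ry":0,"rz":0,"grip":1}]'
```

```text
clock: 20.75
eef_pos: [641.3, -100.6, 259.1]
tool_rot: [3.141, 0.001, -0.078]
force: [0.3, -0.9, 7.1]
width: 12.6
gripper_force: 60.7
```

```bash
python3 -m creep '[{"dx":0,"dy":0,"dz":-0.0005,"rx":0,"ry":0,"rz":0,"grip":1},{"dx":0,"dy":0,"dz":-0.001,"rx":0,"ry":0,"rz":0,"grip":1},{"dx":0,"dy":0,"dz":-0.001,"rx":0,"ry":0,"rz":0,"grip":1},{"dx":0,"dy":0,"dz":-0.001,"rx":0,"ry":0,"rz":0,"grip":1},{"dx":0,"dy":0,"dz":-0.001,"rx":0,"ry":0,"rz":0,"grip":1}]'
```

```text
clock: 21.38
eef_pos: [641.3, -100.6, 259.1]
tool_rot: [3.141, 0.0, -0.078]
force: [0.3, -1.7, 8.6]
width: 12.6
gripper_force: 60.9
```

```bash
python3 -m creep '[{"dx":0,"dy":0,"dz":-0.0005,"rx":0,"ry":0,"rz":0,"grip":1},{"dx":0,"dy":0,"dz":-0.0007,"rx":0,"ry":0,"rz":0,"grip":1},{"dx":0,"dy":0,"dz":-0.0007,"rx":0,"ry":0,"rz":0,"grip":1},{"dx":0,"dy":0,"dz":-0.0007,"rx":0,"ry":0,"rz":0,"grip":1},{"dx":0,"dy":0,"dz":-0.0007,"rx":0,"ry":0,"rz":0,"grip":1}]'
python3 -m creep '[{"dx":0,"dy":0,"dz":0,"rx":0,"ry":0,"rz":0,"grip":1},{"dx":0,"dy":0,"dz":0,"rx":0,"ry":0,"rz":0,"grip":1},{"dx":0,"dy":0,"dz":0,"rx":0,"ry":0,"rz":0,"grip":1},{"dx":0,"dy":0,"dz":0,"rx":0,"ry":0,"rz":0,"grip":1},{"dx":0,"dy":0,"dz":0,"rx":0,"ry":0,"rz":0,"grip":1}]'
```

```text
clock: 22.0
eef_pos: [641.3, -100.6, 259.1]
tool_rot: [3.142, 0.0, -0.078]
force: [-1.4, -0.3, 10.0]
width: 12.9
gripper_force: 61.1
clock: 22.62
eef_pos: [641.3, -100.6, 259.1]
tool_rot: [3.142, 0.0, -0.078]
force: [-0.9, 0.9, 9.7]
width: 12.6
gripper_force: 61.1
```

The tug held steady at about 10 N with no movement. I'll hold once more, unload to about 0 N, and then open.

```bash
python3 -m creep '[{"dx":0,"dy":0,"dz":0,"rx":0,"ry":0,"rz":0,"grip":1},{"dx":0,"dy":0,"dz":0,"rx":0,"ry":0,"rz":0,"grip":1},{"dx":0,"dy":0,"dz":0,"rx":0,"ry":0,"rz":0,"grip":1},{"dx":0,"dy":0,"dz":0,"rx":0,"ry":0,"rz":0,"grip":1},{"dx":0,"dy":0,"dz":0,"rx":0,"ry":0,"rz":0,"grip":1}]'
python3 -m creep '[{"dx":0,"dy":0,"dz":0.001,"rx":0,"ry":0,"rz":0,"grip":1},{"dx":0,"dy":0,"dz":0.003,"rx":0,"ry":0,"rz":0,"grip":1},{"dx":0,"dy":0,"dz":0.004,"rx":0,"ry":0,"rz":0,"grip":1},{"dx":0,"dy":0,"dz":0.005,"rx":0,"ry":0,"rz":0,"grip":1},{"dx":0,"dy":0,"dz":0.005,"rx":0,"ry":0,"rz":0,"grip":1}]'
```

```text
clock: 23.25
eef_pos: [641.3, -100.6, 259.1]
tool_rot: [3.142, 0.0, -0.078]
force: [-1.4, 0.7, 10.2]
width: 12.3
gripper_force: 61.1
clock: 23.88
eef_pos: [641.3, -100.5, 259.4]
tool_rot: [3.141, 0.001, -0.078]
force: [0.1, -2.2, -0.5]
width: 12.3
gripper_force: 59.6
```

```bash
python3 -m creep '[{"dx":0,"dy":0,"dz":0,"rx":0,"ry":0,"rz":0,"grip":0.6},{"dx":0,"dy":0,"dz":0,"rx":0,"ry":0,"rz":0,"grip":0.5},{"dx":0,"dy":0,"dz":0,"rx":0,"ry":0,"rz":0,"grip":0.3},{"dx":0,"dy":0,"dz":0,"rx":0,"ry":0,"rz":0,"grip":0},{"dx":0,"dy":0,"dz":0,"rx":0,"ry":0,"rz":0,"grip":-0.3}]'
python3 -m creep '[{"dx":0,"dy":0,"dz":0.01,"rx":0,"ry":0,"rz":0,"grip":-0.3},{"dx":0,"dy":0,"dz":0.04,"rx":0,"ry":0,"rz":0,"grip":-0.3},{"dx":0,"dy":0,"dz":0.1,"rx":0,"ry":0,"rz":0,"grip":-0.3},{"dx":0,"dy":0,"dz":0.18,"rx":0,"ry":0,"rz":0,"grip":-0.3},{"dx":0,"dy":0,"dz":0.25,"rx":0,"ry":0,"rz":0,"grip":-0.3}]'
python3 -m creep '[{"dx":0,"dy":0,"dz":0,"rx":0,"ry":0,"rz":0,"grip":-0.3},{"dx":0,"dy":0,"dz":0,"rx":0,"ry":0,"rz":0,"grip":-0.3},{"dx":0,"dy":0,"dz":0,"rx":0,"ry":0,"rz":0,"grip":-0.3},{"dx":0,"dy":0,"dz":0,"rx":0,"ry":0,"rz":0,"grip":-0.3},{"dx":0,"dy":0,"dz":0,"rx":0,"ry":0,"rz":0,"grip":-0.3}]'
cat > chk.py <<'E'
from h import *
a=get_image("scene").astype(int)
for _ in range(6): b=get_image("scene").astype(int)
d=abs(a-b).max(2)[110:260,210:330]; print("motion px",(d>25).sum())
im=b.astype(np.uint8);cv2.imwrite("pics/end.png",im[:,:,::-1])
v=[641.3-1,-100.6,-.078,259.2-157.6]
p=proj("scene",lamp(v,[[28,0,128],[28,0,157]]));print(p)
g=cv2.cvtColor(im,cv2.COLOR_RGB2GRAY);c=p.mean(0).astype(int)
for r in range(c[1]-16,c[1]+12,2):print(r,g[r,c[0]-9:c[0]+16])
def edge(w):  # body outline columns
    return
o=np.zeros(1)
bd=(g<75);print("body rows width:",[(r,np.where(bd[r,200:330])[0][[0,-1]]+200) for r in range(185,225,8)])
for n in("scene",):
    i0=cv2.imread("pics/scene0.png").astype(int);dd=abs(i0-im[:,:,::-1].astype(int)).max(2)>40
    for nm,(x0,y0,x1,y1) in dict(tray=(395,245,525,360),disc=(205,285,270,338),wrench=(330,240,385,300),small=(245,132,272,188)).items():print(nm,dd[y0:y1,x0:x1].sum())
E
python3 chk.py
```

```text
clock: 24.5
eef_pos: [641.9, -100.2, 260.2]
tool_rot: [-3.142, -0.0, -0.078]
force: [-0.5, 0.2, 0.6]
width: 55.6
gripper_force: 0.0
clock: 25.12
eef_pos: [642.0, -100.6, 362.4]
tool_rot: [3.141, -0.002, -0.078]
force: [-0.0, 0.1, -0.0]
width: 55.4
gripper_force: 0.0
clock: 25.75
eef_pos: [641.7, -100.1, 359.7]
tool_rot: [3.142, 0.001, -0.078]
force: [0.6, -0.3, -0.6]
width: 55.2
gripper_force: 0.0
motion px 93
[[255.775 184.547]
 [254.389 172.391]]
162 [195 201 169  95  56  63  70  84  83  70  66  68  69  67  67  63  70  74
  77  77  65  69  89 118 142]
164 [194 194 207 138  52  64  66  73  68  69  68  68  68  65  60  85 122 124
 121  93  70  66  64  62  70]
166 [195 198 206 147  61  62  64  65  67  66  65  66  64  61  86 134 142 141
 151 104  69  69  71  75  71]
168 [190 194 204 163  86  60  63  65  67  67  66  64  61  90 123 131 123  99
  71  68  71  73  74  73  73]
170 [186 188 195 166  93  55  63  65  65  63  62  64  64  88  76  67  69  70
  71  72  72  71  72  72  73]
172 [189 188 189 202 136  52  61  66  64 120 113  81  69  71  71  71  72  73
  73  72  69  71  69  71  71]
174 [
[... 339 characters left out ...]
8  72  71  67  66  84 112 115  79  59  62  65  64  64
  64  68  65  64  65  63  65]
182 [ 63  64  65  67  70  68  62  94 154 134 114 108 127 126  86  61  59  63
  65  64  65  64  64  66  64]
184 [ 63  61  62  64  63  67 116 134 139 140 131 125 127 138 147 128  88  64
  62  62  63  64  64  64  68]
186 [ 63  63  71  68  61  56  88  99 112 127 139 139 131 121 103 100  83  67
  68  68  67  63  63  64  64]
188 [ 61  60  76  83  77  68  60  56  66  90 108 103  79  72  64  63  64  66
  68  68  67  67  67  64  64]
body rows width: [(185, array([222, 295])), (193, array([223, 295])), (201, array([225, 296])), (209, array([226, 296])), (217, array([228, 296]))]
tray 2263
disc 649
wrench 1320
small 475
```

```bash
for i in 1 2; do python3 -m creep '[{"dx":0,"dy":0,"dz":0.03,"rx":0,"ry":0,"rz":0,"grip":-0.3},{"dx":0,"dy":0,"dz":0.06,"rx":0,"ry":0,"rz":0,"grip":-0.3},{"dx":0,"dy":0,"dz":0.06,"rx":0,"ry":0,"rz":0,"grip":-0.3},{"dx":0,"dy":0,"dz":0.06,"rx":0,"ry":0,"rz":0,"grip":-0.3},{"dx":0,"dy":0,"dz":0.06,"rx":0,"ry":0,"rz":0,"grip":-0.3}]' >/dev/null; done
for i in 1 2 3 4; do python3 -m creep '[{"dx":0,"dy":0,"dz":0,"rx":0,"ry":0,"rz":0,"grip":-0.3},{"dx":0,"dy":0,"dz":0,"rx":0,"ry":0,"rz":0,"grip":-0.3},{"dx":0,"dy":0,"dz":0,"rx":0,"ry":0,"rz":0,"grip":-0.3},{"dx":0,"dy":0,"dz":0,"rx":0,"ry":0,"rz":0,"grip":-0.3},{"dx":0,"dy":0,"dz":0,"rx":0,"ry":0,"rz":0,"grip":-0.3}]' | head -2; done
cat > chk2.py <<'E'
from h import *
fs=[cv2.cvtColor(get_image("scene"),cv2.COLOR_RGB2GRAY) for _ in range(8)]
for r in range(1,8): print("dpx",(cv2.absdiff(fs[0],fs[r])[130:260,215:300]>25).sum(),end=" ")
print()
a=cv2.imread("pics/scene0.png",0);b=fs[-1];cv2.imwrite("pics/end2.png",b)
L=lambda i:cv2.Canny(i,60,140)
for nm,(x0,y0,x1,y1) in dict(tray=(395,245,525,360),disc=(205,285,270,338),wrench=(328,262,360,300),small=(245,138,272,160)).items():
    t=a[y0:y1,x0:x1];m=cv2.matchTemplate(b[y0-8:y1+8,x0-8:x1+8],t,cv2.TM_CCOEFF_NORMED);print(nm,cv2.minMaxLoc(m)[1],cv2.minMaxLoc(m)[3])
# fit of hanging lamp: gate column top/bottom
for r in range(168,186,3):
    row=b[r,240:275].astype(int);print(r,np.where(row>100)[0]+240)
print(ctrl.read_state()['eef_pos'],ctrl.read_state()['clock'])
E
python3 chk2.py
```

```text
clock: 27.98
eef_pos: [641.8, -100.2, 408.2]
clock: 28.6
eef_pos: [641.8, -100.2, 408.1]
clock: 29.22
eef_pos: [641.9, -100.2, 408.2]
clock: 29.85
eef_pos: [641.8, -100.2, 408.1]
dpx 0 dpx 0 dpx 0 dpx 0 dpx 0 dpx 0 dpx 0 
tray 0.892128050327301 (8, 8)
disc 0.9444772601127625 (8, 8)
wrench 0.9330939054489136 (8, 8)
small 0.5821765661239624 (8, 8)
168 [240 241 242 243 244 245 246 247 248 249 260 261 262 274]
171 [240 241 242 243 244 245 246 247 248 249 250]
174 [240 241 242 243 244 245 246 247 248 249 255 256]
177 [240 241 242 243 255 256]
180 [240 241 242 256 257]
183 [240 241 242 243 252 253 254 255 256 257 258 259 260]
[ 641.833 -100.19   408.109] 30.25
```

```bash
python3 -c "
from cell import ctrl;print(ctrl.finish_job())"
```

```text
the job is handed in; nothing more can be done
None
```

The middle-sized lamp is hanging still and upright on the bar with its gate shut; it held a steady tug of about 10 N before I let go, the camera check showed nothing else on the bench moved, and I handed the job in at about 30 s.

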